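Check a vial crimper's lever against its stop

ROBOT

A 6-joint arm with a two-finger parallel gripper is mounted at the origin on a cart in front of the work surface, level with it; the furniture and walls round the work are solid. World frame = base frame: x ahead of the robot, y to its left, z up, the work surface at z = 0. Lengths are in mm, angles in rad, forces in N, time in s.
With the tool pointing down it reaches from about 400 to 925 mm from the base axis. Payload 12.5 kg.
Tool frame: the origin (TCP) lies on the centre line of the jaws, within the pads' length; the fingertips stand 19 mm ahead of it and the grasp point (between the pads) is the TCP; y points along the fingers, x is the direction in which the jaws open and shut, and the axes are right-handed (so a half turn about y gives the same grasp; the last joint's range is limited). The gripper opens to 95 mm and grips with 3 to 60 N. Pads are 20 mm wide; open, the fingers measure 119 mm over their backs; the gripper's body (75 mm by 180 mm) begins 59 mm behind the grasp point.
Start: joints at [1.223, 0.491, 1.559, -0, 1.092, -0.106], TCP at [149.638, 606.839, 233.661] pointing down, gripper open.
Joint ranges: [-3.1, 3.1], [-0.84, 2.19], [0.05, 2.79], [-1.13, 4.28], [0.06, 2.93], [-2.69, 2.69]. Speed limits (rad/s): [2.22, 2.22, 2.79, 3.14, 3.14, 3.14].

INTERFACE

Orientations are given as [roll, pitch, yaw] about the fixed x, y, z axes, in that order (R = Rz(yaw) Ry(pitch) Rx(roll)).
In Python, from cell import env gives the robot as it stands. The module is installed in compiled form; this text tells all that it offers.
- The arm moves only by the tool move_arm, never from a script. Its argument "rows" is a list of rows, each an object of numbers: "tx", "ty", "tz": the shift along the tool's x, y, z in cm; "rx", "ry", "rz": the turn, a rotation vector about the tool's x, y, z in rad; "grip": the opening in per cent of the stroke, from 0 (shut) to 100 (fully open). In form: [{"tx": .., "ty": .., "tz": .., "rx": .., "ry": .., "rz": .., "grip": ..}, ...]. A call has 1 to 10 rows; each row shifts and turns the commanded pose from where the row before left it, along the tool's axes as they then stand; what a row does not reach is not made up. A row lasts 1/12 s, in which the tool goes at most 41.7 mm and 7.16 degrees, less where a joint would pass 70% of its speed; a pose out of reach is approached as far as the arm can. A call is refused whole if a number of a shift passes 4.17 or a number of a turn 0.125, either way. A call with a gripper value outside its range is refused whole. The fingers move at their own pace and stop on an object; the grip force is fixed at half the most. Time passes only in rows, so rows that do not move let the fingers close. It gives the time, the measured TCP pose, the force and the opening at its end, in the units of the state.
- env.state(): the state, without advancing time (a new reading comes with each control period).
- env.read_camera(name): name is "scene" or "top" or "wrist"; returns (picture, depth): 480x640x3 uint8, blue, green, red; 480x640 float32, mm along the optical axis (not along the pixel's ray), 0 where there is no reading.
- env.calibration(name): a dict with "vertical_fov" (degrees; the focal length in pixels is half the picture's height over the tangent of half this angle, whatever the lens; pixels are square), "cx", "cy" (the principal point, pixels), "dist" ([k1, k2, p1, p2, k3] as OpenCV has them; the pictures are not rectified), "eye" and "rotation" of the camera in the world. Camera axes: x right, y up, looking along -z (the intrinsics and any distortion apply to the point x, -y, -z); pixel columns grow to the right and rows downward; lengths in mm; the calibration is good to about 2 mm. A picture is of the moment at which its call begins: read the wrist's pose just before it. calibration takes no time and is no camera call; for the wrist camera it gives the pose at the moment of the call.
- env.job_done(): hands the job in, once; it reports no verdict.
The state is a dict: "t": time; "joints": joint angles; "qvel": joint speeds; "tau": joint torques, N m; "eef_pos": TCP position; "tcp_rot": TCP orientation; "ft_force": force on the tool from outside, world axes, zero at the start; "moment": the same for the moment, N m; "opening": opening from 0.0 (shut) to 1.0 (fully open).
Only numpy, scipy, OpenCV 4.12 (cv2) and the standard library are available. Lean on these libraries where they do the work, as an engineer would, in place of code of your own. Each camera call takes 0.05 s, during which the arm holds its last target.

TASK

Check the stop of the vial crimper with the blue handles, which lies in its bench cradle: with the fingers closed, use the outside of the fingers to press its lever in until it meets the stop screw, short of the bar, then let it spring all the way out again. Then press it in to the stop a second time and finish while holding it there, firmly but without straining it, so that the gap to the bar can be gauged. Only push the lever: the crimper stays lying in its cradle and is not gripped or lifted, do not lean on the cradle, and leave the red decapper and everything else alone.

Things in the scene. Friction and masses are not known exactly. Their poses are not given: they have to be found in the camera images.
- crimper: hand tool 193 mm long, blue handles, lying flat in its cradle, loose (0.34 kg). Origin: middle of its underside, 12 mm above the bench. Its y axis runs along the tool from the round metal head (y = -96 mm) to the handle ends (y = +96 mm), its x axis points from the lever to the fixed bar, z up. Bar: x 4 to 21 mm, z 0 to 26 mm. The lever stands on the -x side, the robot's side, and swings level in towards the bar (+x).
- crimper_lever (a joint): angle of the blue crimper's spring lever, rad: 0.244 when fully out (rest), 0 when it stands against its stop screw, which leaves about 15 to 19 mm between lever and bar at the handle end. A spring holds it out: at the pad it takes about 3 N to start it and about 6 N to bring it to the stop; the stop is rigid. Let go, it springs out by itself. The pad travels 27 mm.
- crimper_pad (a point): the place to press: on the outer (-x) face of the blue crimper's lever, 112 mm from the pivot, half-way up the lever. Moves and turns with the lever. The lever is 18 mm high, from 19 to 37 mm above the bench, and 12 to 20 mm thick; the bench before it and under it is free, the cradle's plate begins 14 mm further in than the face of the closed lever.
- crimper_pivot (a point): the upright pivot pin of the blue crimper's lever, same height as the pad; the lever turns about the vertical here, clockwise seen from above when pressed in.
- crimper_cradle: grey cradle of the blue crimper, screwed down: plate 46 x 209 x 12 mm, a fence as high as the bar (38 mm over the bench) close behind it, low cheeks and end stops; 1 to 3 mm of play. Origin on the bench below the tool's origin, axes as the tool's. The sampler's round carousel overhangs the tool's head end, 134 to 189 mm up; over the handles and before the lever there is free room.
- decapper: hand tool of the same shape as the blue crimper but with RED handles, lying loose on the bench at the far right, to be left alone. Origin: middle of its underside.
- decapper_lever (a joint): angle of the red decapper's spring lever, rad: 0.244 fully out (rest), 0 pressed in.
- vial_rack: blue rack for six vials, 62 x 120 x 44 mm, right of the work, origin under its centre.
- vial_a: capped glass vial, 23 mm across, 72 mm high, in the rack.
- vial_b: capped glass vial, the same size, in the rack.
- vial_c: brown capped glass vial, the same size, in the rack.
- timer: white bench timer 58 x 62 x 20 mm.
- beaker: 50 ml glass beaker, 45 mm across, 56 mm high.
- pen: pen, 130 mm long, at the left front edge.
- usb_stick: dark memory stick 18 x 48 x 8 mm, at the left front edge.

How it is judged (in metres and radians):
On the way, in this order (a step that is already met when the one before it is completed fails the run):
1. the blue crimper's lever is pressed in against its stop by the fingers (value of joint crimper_lever below 0.02 rad and contact force between the fingers and crimper above 2 N), for 0.2 s.
2. the lever has sprung all the way out again (value of joint crimper_lever above 0.225 rad), for 0.2 s.
3. the lever is pressed in against its stop a second time (all of step 1), for 0.2 s.
At the end, for the whole second after the job is handed in: The blue crimper's lever is held still against its stop (within 0.02 rad, about 2 mm at the pad) by the fingers alone, pressing with 2 to 25 N; the crimper lies in its cradle (within 8 mm sideways and 5 mm in height of its place); the red decapper's lever stands fully out (all of step 3 and contact force between the fingers and crimper below 25 N and x of crimper in the frame of crimper_cradle between -0.008 and 0.008 m and y of crimper in the frame of crimper_cradle between -0.008 and 0.008 m and z of crimper in the frame of crimper_cradle below 0.017 m and value of joint decapper_lever above 0.225 rad and velocity of joint crimper_lever between -0.05 and 0.05 rad/s); the arm keeps its last pose, push and grip.
It fails at once if the crimper is lifted or pushed out of its cradle (distance of crimper from where it was at the start of the episode above 0.012 m or z of crimper in the frame of crimper_cradle above 0.022 m).
It fails at once if the crimper is strained (more than 40 N from the fingers) (contact force between the fingers and crimper above 40 N).
It fails at once if the fingers lean on or squeeze the cradle (more than 8 N) (contact force between the fingers and crimper_cradle above 8 N).
It fails at once if the red decapper's lever is pressed (value of joint decapper_lever below 0.2 rad).
It fails at once if something else on the bench is moved (more than 2 cm) (distance of any of vial_rack, vial_a, vial_b, vial_c, timer, beaker, decapper, pen, usb_stick from where it was at the start of the episode above 0.02 m).
It also fails if it takes over 51 s, if anything falls off the work surface, if the arm or the gripper's body presses on something with over 40 N, if the wrist force passes 120 N, or if a joint passes its speed limit or range.

## Working session

There is one attempt and no reset: what is moved stays moved. The work goes in short steps, Python scripts to look and compute and a tool call to move; the robot and the scene stay as the last step left them, time stands still between calls to the robot, and variables do not carry over. Pictures are saved under pics/ and viewed, and the job is handed in when it is done.

Besides the shell and the picture viewer there is one more tool, called as a command line: name --argument value ..., lists and objects as JSON in quotes. move_arm: Moves the arm, as the interface text tells. Its arguments: {"type":"object","properties":{"rows":{"type":"array"}},"required":["rows"]}

```bash
mkdir -p pics
python3 - <<'E'
from cell import env
import cv2,json
s=env.state(); print(s)
for n in("scene","top"):
    p,d=env.read_camera(n); cv2.imwrite(f"pics/{n}0.png",p)
    import numpy as np; np.save(f"{n}0.npy",d); print(n,env.calibration(n))
E
```

```text
{'t': 0.0, 'joints': array([ 1.22340099e+00,  4.91561184e-01,  1.55946094e+00, -1.44341024e-05,
        1.09169741e+00, -1.05600141e-01]), 'qvel': array([-2.45335383e-05, -2.25576938e-03, -9.95660196e-04, -9.49318115e-04,
        9.72873747e-05,  8.41708331e-04]), 'tau': array([-1.21586327e-03, -6.12632203e+01, -2.58172989e+01,  6.92186574e-02,
        4.82258108e-02, -6.05621972e-05]), 'eef_pos': array([149.55684269, 606.60753763, 233.056771  ]), 'tcp_rot': array([-1.57069028e+00,  1.12195099e-03,  1.32900785e+00]), 'ft_force': array([0.24558691, 0.44732215, 0.04471518]), 'moment': array([-0.0213361 , -0.0179068 , -0.00973507]), 'opening': 0.9984363266724503}
scene {'vertical_fov': 46.698064989067824, 'cx': 320.2943507903335, 'cy': 238.1530553848151, 'dist': array([-0.06511582,  0.        ,  0.        ,  0.        ,  0.        ]), 'eye': array([-357.2393493 , -794.11123792,  954.75649814]), 'rotation': array([ 0.92500451, -0.0045979 , -0.76430317])}
top {'vertical_fov': 48.98098628362622, 'cx': 319.05408028623134, 'cy': 233.99242313561004, 'dist': array([-0.09506284,  0.        ,  0.        ,  0.        ,  0.        ]), 'eye': array([ 365.06032778,   62.90336407, 1546.09946691]), 'rotation': array([ 0.07770173,  0.00800461, -1.54552597])}
```

View pics/scene0.png

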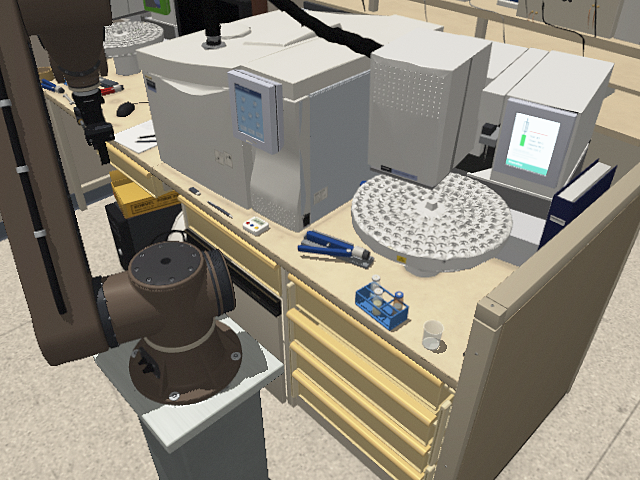

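View pics/top0.png

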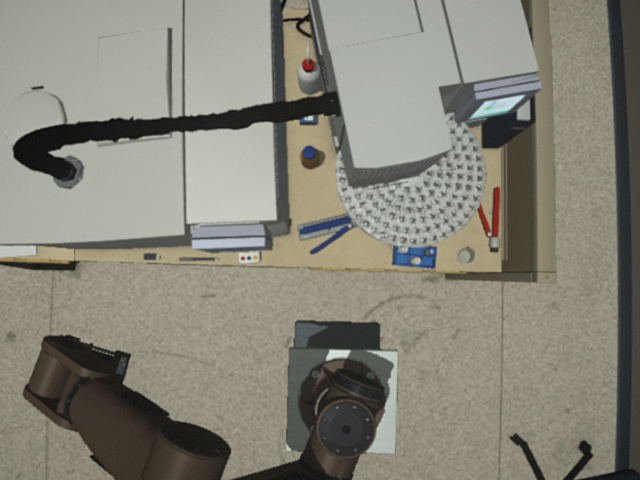

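The scene view shows the crimper at about px (300–370, 232–266). The top view shows its handle ends at left (300–312, 235–252) and its head at right (350, 225), by the carousel. Next I'll take blue masks and rays.

```bash
cat > h.py <<'E'
import numpy as np,cv2
from scipy.spatial.transform import Rotation as R
from cell import env
def K(c,h=480):
    f=h/2/np.tan(np.radians(c['vertical_fov'])/2); return np.array([[f,0,c['cx']],[0,f,c['cy']],[0,0,1.]])
def rays(c,uv):
    u=cv2.undistortPoints(np.array(uv,float).reshape(-1,1,2),K(c),c['dist']).reshape(-1,2)
    d=np.c_[u[:,0],-u[:,1],-np.ones(len(u))]
    return d@R.from_euler('xyz',c['rotation']).as_matrix().T
def plane(c,uv,z):
    d=rays(c,uv); return c['eye']+d*((z-c['eye'][2])/d[:,2])[:,None]
def depthpt(c,uv,dep):
    return c['eye']+rays(c,uv)*np.array(dep).reshape(-1,1)
def proj(c,P):
    rm=R.from_euler('xyz',c['rotation']).as_matrix()
    q=(np.atleast_2d(P)-c['eye'])@rm; q=q*[1,-1,-1]
    return cv2.projectPoints(q,np.zeros(3),np.zeros(3),K(c),c['dist'])[0].reshape(-1,2)
def bluemask(p):
    h=cv2.cvtColor(p,cv2.COLOR_BGR2HSV); return cv2.inRange(h,(100,120,40),(125,255,255))
E
python3 - <<'E'
from h import *
for n,(x0,y0,x1,y1) in dict(top=(290,205,360,262),scene=(285,220,385,275)).items():
    p=cv2.imread(f'pics/{n}0.png'); d=np.load(f'{n}0.npy'); c=env.calibration(n)
    m=bluemask(p); mm=np.zeros_like(m); mm[y0:y1,x0:x1]=m[y0:y1,x0:x1]
    v,u=np.nonzero(mm); P=depthpt(c,np.c_[u,v],d[v,u]); 
    print(n,len(u),np.percentile(P,[2,50,98],axis=0).round(0).tolist())
    k,l,st,ce=cv2.connectedComponentsWithStats(mm)
    for i in range(1,k):
        if st[i,4]<15: continue
        pts=np.argwhere(l==i)[:,::-1].astype(float)
        Q=depthpt(c,pts,[d[int(b),int(a)] for a,b in pts])
        W=plane(c,pts,37.)[:,:2].astype(np.float32)
        print(st[i].tolist(),ce[i].round(1),'z',np.percentile(Q[:,2],[5,50,95]).round(0),cv2.minAreaRect(W), cv2.boxPoints(cv2.minAreaRect(W)).round(0).tolist())
    cr=cv2.resize(p[y0-10:y1+10,x0-10:x1+10],None,fx=7 if n=='top' else 6,fy=7 if n=='top' else 6,interpolation=cv2.INTER_CUBIC); cv2.imwrite(f'pics/{n}0c.png',cr); print(cr.shape)
E
```

```text
top 344 [[433.0, -2.0, 30.0], [499.0, 53.0, 36.0], [528.0, 124.0, 43.0]]
[301, 218, 49, 15, 221] [325.2 225.1] z [31. 37. 42.] ((508.166015625, 61.69562530517578), (13.315057754516602, 143.09523010253906), 15.500162124633789) [[483.0, 129.0], [521.0, -9.0], [534.0, -5.0], [495.0, 132.0]]
[311, 227, 37, 26, 123] [330.5 239.1] z [30. 35. 40.] ((466.074462890625, 48.12462615966797), (9.700545310974121, 125.95616912841797), 36.98102569580078) [[424.0, 96.0], [500.0, -5.0], [508.0, 1.0], [432.0, 101.0]]
(539, 630, 3)
scene 692 [[425.0, -11.0, 16.0], [488.0, 52.0, 32.0], [522.0, 124.0, 39.0]]
[298, 231, 55, 26, 692] [325.8 245.3] z [20. 32. 38.] ((480.1258850097656, 47.62896728515625), (92.19439697265625, 143.0460205078125), 26.344675064086914) [[407.0, 91.0], [471.0, -37.0], [553.0, 4.0], [490.0, 132.0]]
(450, 720, 3)
```

```bash
ls pics
```

```text
scene0.png
scene0c.png
top0.png
top0c.png
```

View pics/top0c.png

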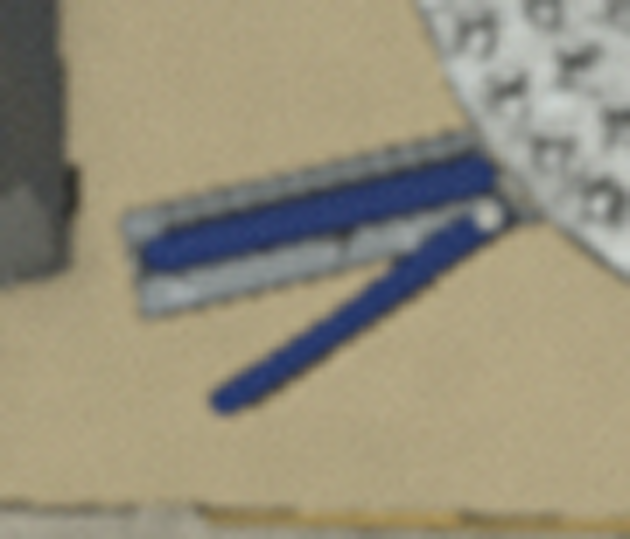

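View pics/scene0c.png

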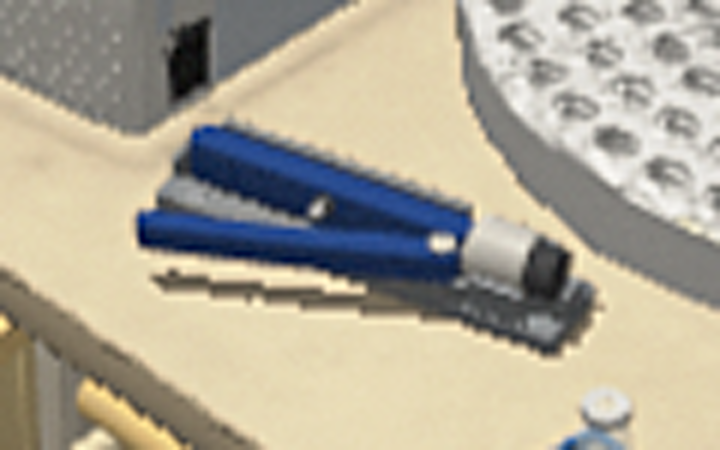

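Run:
```python
from h import *
ct=env.calibration('top');cs=env.calibration('scene')
print('pivot top',plane(ct,[[349.7,225.7]],38)[0].round(1),'scene',plane(cs,[[348.3,250.5]],38)[0].round(1))
# lever end & bar ends
print('lever handle-end top',plane(ct,[[280+218/7,195+402/7]],37)[0].round(1), 'scene', plane(cs,[[275+140/6,210+212/6]],37)[0].round(1))
for n in('top','scene'):
    p=cv2.imread(f'pics/{n}0.png'); d=np.load(f'{n}0.npy'); c=env.calibration(n)
    v,u=np.mgrid[0:480:1,0:640:1]; P=depthpt(c,np.c_[u.ravel(),v.ravel()],d.ravel()); np.save(n+'P.npy',P)
    ok=(d.ravel()>0)&(P[:,0]>330)&(P[:,0]<650)&(P[:,1]>-150)&(P[:,1]<300)&(P[:,2]>50)
    Q=P[ok]
    # obstacles: grid of max height
    print(n)
    for x in range(350,650,25):
        print(x,[int(Q[(abs(Q[:,0]-x)<12.5)&(abs(Q[:,1]-y)<12.5)][:,2].max(initial=0)) for y in range(275,-150,-25)])
```

```text
pivot top [508.2  -9.5  38. ] scene [504.   -9.6  38. ]
lever handle-end top [428.7  99.3  37. ] scene [423.4  99.6  37. ]
top
350 [0, 0, 0, 0, 0, 0, 0, 0, 0, 0, 0, 0, 0, 0, 0, 0, 0]
375 [0, 0, 0, 0, 0, 0, 0, 0, 0, 0, 0, 0, 0, 0, 0, 0, 0]
400 [0, 0, 0, 0, 0, 0, 0, 0, 0, 0, 0, 0, 0, 0, 0, 0, 50]
425 [462, 462, 462, 462, 458, 0, 0, 0, 0, 0, 0, 0, 0, 0, 0, 0, 0]
450 [459, 462, 461, 462, 460, 0, 0, 0, 0, 0, 0, 0, 0, 0, 192, 193, 197]
475 [464, 463, 464, 463, 464, 0, 0, 0, 0, 0, 0, 0, 0, 193, 193, 193, 197]
500 [463, 463, 463, 463, 466, 67, 0, 0, 0, 0, 0, 181, 193, 194, 194, 194, 193]
525 [464, 464, 464, 464, 464, 64, 0, 0, 0, 0, 0, 193, 195, 194, 196, 194, 196]
550 [465, 465, 465, 467, 465, 0, 0, 0, 0, 0, 197, 194, 192, 195, 192, 192, 192]
575 [464, 465, 467, 465, 466, 0, 0, 0, 0, 0, 549, 552, 553, 553, 553, 552, 192]
600 [464, 465, 464, 467, 466, 0, 0, 0, 0, 0, 550, 552, 552, 554, 553, 553, 552]
625 [466, 465, 465, 468, 464, 0, 0, 0, 0, 0, 552, 553, 553, 553, 553, 552, 553]
scene
350 [0, 0, 0, 0, 0, 0, 0, 0, 0, 0, 0, 0, 0, 0, 0, 0, 0]
375 [0, 0, 0, 0, 0, 0, 0, 0, 0, 0, 0, 0, 0, 0, 0, 0, 0]
400 [457, 457, 443, 321, 0, 0, 0, 0, 0, 0, 0, 0, 0, 0, 0, 0, 0]
425 [459, 459, 458, 459, 459, 0, 0, 0, 0, 0, 0, 0, 0, 0, 0, 0, 0]
450 [457, 457, 457, 457, 451, 0, 0, 0, 0, 0, 0, 0, 0, 0, 189, 191, 191]
475 [460, 460, 460, 461, 459, 436, 0, 0, 0, 0, 0, 0, 190, 191, 191, 192, 191]
500 [460, 460, 460, 460, 461, 445, 0, 0, 0, 0, 0, 185, 190, 190, 191, 190, 191]
525 [460, 461, 460, 460, 461, 327, 0, 0, 0, 0, 0, 191, 192, 190, 191, 190, 190]
550 [461, 461, 461, 461, 461, 118, 0, 0, 0, 0, 189, 190, 192, 190, 190, 192, 188]
575 [462, 462, 462, 462, 462, 0, 0, 0, 0, 0, 547, 550, 550, 550, 551, 550, 547]
600 [463, 461, 461, 462, 462, 0, 0, 0, 0, 0, 549, 549, 549, 549, 550, 550, 551]
625 [461, 461, 461, 461, 462, 0, 0, 0, 0, 183, 549, 550, 550, 550, 550, 550, 550]
```

Run:
```python
from h import *
P=np.load('sceneP.npy').reshape(480,640,3)
ok=(P[...,0]>430)&(P[...,0]<620)&(P[...,1]>110)&(P[...,1]<200)
for z0 in range(20,460,60):
    m=ok&(P[...,2]>z0)&(P[...,2]<z0+60)
    for x0 in (430,480,530,580):
        k=m&(P[...,0]>x0)&(P[...,0]<x0+50)
        if k.sum()>5: print(z0,x0,k.sum(),np.percentile(P[k][:,1],[2,10,50,90]).round(0))
p=cv2.imread('pics/scene0.png')
cv2.imwrite('pics/a.png',cv2.resize(p[0:180,30:200],None,fx=4,fy=3.3))
cv2.imwrite('pics/b.png',cv2.resize(p[60:280,220:420],None,fx=3.5,fy=2.7))
```

```text
20 430 193 [120. 165. 180. 196.]
20 480 280 [111. 119. 164. 168.]
20 530 196 [165. 167. 170. 172.]
20 580 156 [168. 170. 173. 176.]
80 430 151 [166. 170. 185. 197.]
80 480 288 [162. 164. 167. 175.]
80 530 224 [165. 166. 169. 172.]
80 580 163 [167. 169. 172. 175.]
140 480 389 [163. 164. 170. 194.]
140 530 225 [165. 167. 170. 173.]
140 580 170 [168. 170. 173. 175.]
200 480 344 [162. 164. 168. 193.]
200 530 250 [165. 167. 170. 173.]
200 580 191 [169. 170. 173. 175.]
260 430 140 [185. 186. 190. 194.]
260 480 400 [163. 165. 168. 190.]
260 530 265 [166. 167. 170. 173.]
260 580 202 [168. 170. 173. 175.]
320 430 410 [166. 174. 189. 195.]
320 480 337 [162. 164. 167. 170.]
320 530 285 [166. 168. 170. 174.]
320 580 218 [169. 170. 173. 176.]
380 430 460 [165. 171. 189. 195.]
380 480 350 [164. 165. 168. 172.]
380 530 304 [166. 168. 171. 175.]
380 580 234 [169. 171. 174. 177.]
440 430 171 [164. 167. 189. 196.]
440 480 213 [164. 166. 170. 193.]
440 530 192 [167. 168. 172. 193.]
440 580 143 [169. 171. 175. 194.]
```

View pics/a.png

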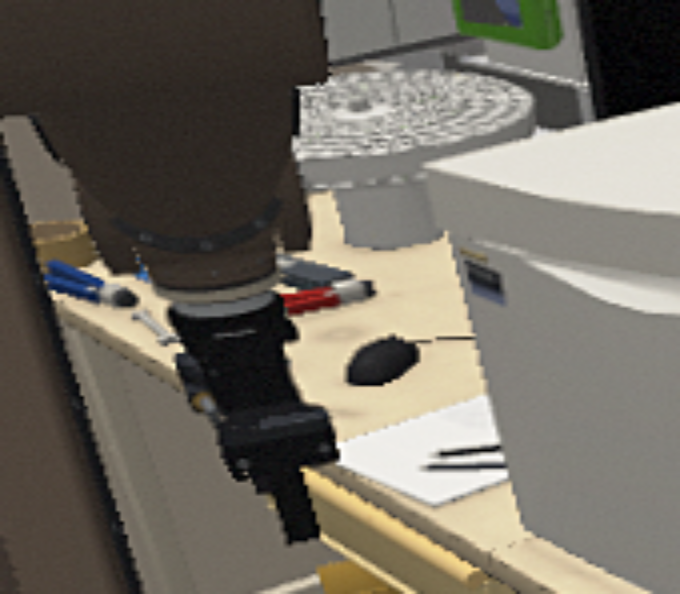

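View pics/b.png

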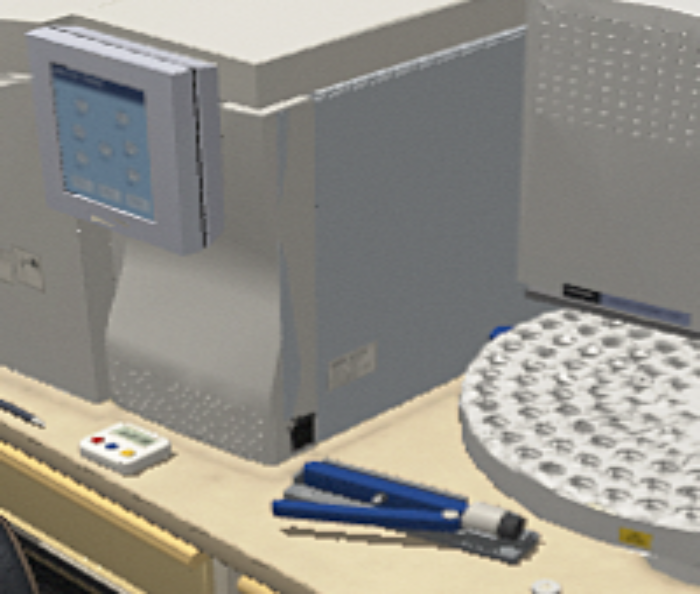

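The instrument's side face is at y≈163 and its top at about 465. The carousel edge lies right of y≈0. I'll go over the top, so lift first while turning to yaw ≈0.35 and closing the fingers.

move_arm --rows '[{"ty": -2.9,"ry": 0.098,"grip": 0},{"ty": -2.9,"ry": 0.098,"grip": 0},{"ty": -2.9,"ry": 0.098,"grip": 0},{"ty": -2.9,"ry": 0.098,"grip": 0},{"ty": -2.9,"ry": 0.098,"grip": 0},{"ty": -2.9,"ry": 0.098,"grip": 0},{"ty": -2.9,"ry": 0.098,"grip": 0},{"ty": -2.9,"ry": 0.098,"grip": 0},{"ty": -2.9,"ry": 0.098,"grip": 0},{"ty": -2.9,"ry": 0.098,"grip": 0}]'

```text
validation failed for argument at $.ro...
```

move_arm --rows '[{"tx": 0.0,"ty": -2.9,"tz": 0.0,"rx": 0.0,"ry": 0.098,"rz": 0.0,"grip": 0.0}]'

```text
t: 0.18
eef_pos: [149.1, 605.1, 257.8]
tcp_rot: [-1.571, 0.009, 1.232]
ft_force: [-0.2, 0.3, -0.7]
opening: 0.97
```

```bash
python3 -c "
from cell import env
s=env.state();print(s['t'],s['eef_pos'],s['tcp_rot'],s['opening'])"
```

```text
0.1833 [149.08083857 605.11051203 257.8409877 ] [-1.57075581  0.00900099  1.23224829] 0.9698253496657725
```

move_arm --rows '[{"tx": 0,"ty": -2.9,"tz": 0,"rx": 0,"ry": 0.098,"rz": 0,"grip": 0},{"tx": 0,"ty": -2.9,"tz": 0,"rx": 0,"ry": 0.098,"rz": 0,"grip": 0},{"tx": 0,"ty": -2.9,"tz": 0,"rx": 0,"ry": 0.098,"rz": 0,"grip": 0},{"tx": 0,"ty": -2.9,"tz": 0,"rx": 0,"ry": 0.098,"rz": 0,"grip": 0},{"tx": 0,"ty": -2.9,"tz": 0,"rx": 0,"ry": 0.098,"rz": 0,"grip": 0},{"tx": 0,"ty": -2.9,"tz": 0,"rx": 0,"ry": 0.098,"rz": 0,"grip": 0},{"tx": 0,"ty": -2.9,"tz": 0,"rx": 0,"ry": 0.098,"rz": 0,"grip": 0},{"tx": 0,"ty": -2.9,"tz": 0,"rx": 0,"ry": 0.098,"rz": 0,"grip": 0},{"tx": 0,"ty": -2.9,"tz": 0,"rx": 0,"ry": 0.098,"rz": 0,"grip": 0}]'

```text
t: 0.93
eef_pos: [149.5, 606.5, 524.9]
tcp_rot: [-1.571, 0.0, 0.344]
ft_force: [-0.1, 0.5, 0.6]
opening: 0.354
```

move_arm --rows '[{"tx": 0.2,"ty": 0,"tz": -3,"rx": 0,"ry": 0,"rz": 0,"grip": 0},{"tx": 0.2,"ty": 0,"tz": -3,"rx": 0,"ry": 0,"rz": 0,"grip": 0},{"tx": 0.2,"ty": 0,"tz": -3,"rx": 0,"ry": 0,"rz": 0,"grip": 0},{"tx": 0.2,"ty": 0,"tz": -3,"rx": 0,"ry": 0,"rz": 0,"grip": 0},{"tx": 0.2,"ty": 0,"tz": -3,"rx": 0,"ry": 0,"rz": 0,"grip": 0},{"tx": 0.2,"ty": 0,"tz": -3,"rx": 0,"ry": 0,"rz": 0,"grip": 0},{"tx": 0.2,"ty": 0,"tz": -3,"rx": 0,"ry": 0,"rz": 0,"grip": 0},{"tx": 0.2,"ty": 0,"tz": -3,"rx": 0,"ry": 0,"rz": 0,"grip": 0},{"tx": 0.2,"ty": 0,"tz": -3,"rx": 0,"ry": 0,"rz": 0,"grip": 0},{"tx": 0.2,"ty": 0,"tz": -3,"rx": 0,"ry": 0,"rz": 0,"grip": 0}]'

```text
t: 1.77
eef_pos: [271.1, 330.3, 523.5]
tcp_rot: [-1.571, 0.0, 0.349]
ft_force: [0.4, 0.1, 0.6]
opening: 0.003
```

move_arm --rows '[{"tx": 0.2,"ty": 0,"tz": -3,"rx": 0,"ry": 0,"rz": 0,"grip": 0},{"tx": 0.2,"ty": 0,"tz": -3,"rx": 0,"ry": 0,"rz": 0,"grip": 0},{"tx": 0.2,"ty": 0,"tz": -3,"rx": 0,"ry": 0,"rz": 0,"grip": 0},{"tx": 0.2,"ty": 0,"tz": -3,"rx": 0,"ry": 0,"rz": 0,"grip": 0},{"tx": 0.2,"ty": 0,"tz": -3,"rx": 0,"ry": 0,"rz": 0,"grip": 0},{"tx": 0.2,"ty": 0,"tz": -3,"rx": 0,"ry": 0,"rz": 0,"grip": 0},{"tx": 0.2,"ty": 0,"tz": -3,"rx": 0,"ry": 0,"rz": 0,"grip": 0},{"tx": 0.2,"ty": 0,"tz": -3,"rx": 0,"ry": 0,"rz": 0,"grip": 0},{"tx": 0.2,"ty": 0,"tz": -3,"rx": 0,"ry": 0,"rz": 0,"grip": 0},{"tx": 0,"ty": 0,"tz": 0,"rx": 0,"ry": 0,"rz": 0,"grip": 0}]'

```text
t: 2.6
eef_pos: [381.6, 80.8, 523.0]
tcp_rot: [-1.571, 0.001, 0.345]
ft_force: [-0.5, -0.0, -0.4]
opening: 0.001
```

Run:
```python
from h import *
s=env.state();print(s['t'],s['eef_pos'],s['tcp_rot'],s['opening'],s['joints'].round(2))
c=env.calibration('wrist');print(c)
p,d=env.read_camera('wrist');cv2.imwrite('pics/w1.png',p);np.save('w1.npy',d)
p,d=env.read_camera('scene');cv2.imwrite('pics/s1.png',p)
```

```text
2.6 [381.63948687  80.83608518 522.9831881 ] [-1.57135561e+00  1.39613864e-03  3.45242170e-01] 0.0007217736294994861 [ 0.04 -0.05  1.53 -0.    1.66 -0.31]
{'vertical_fov': 65.93825614514702, 'cx': 322.8679881521271, 'cy': 244.12950919978945, 'dist': array([-0.04182952,  0.        ,  0.        ,  0.        ,  0.        ]), 'eye': array([355.85258675, 150.33202101, 672.70957164]), 'rotation': array([-0.27005911,  0.00194994,  0.34501276])}
```

View pics/w1.png

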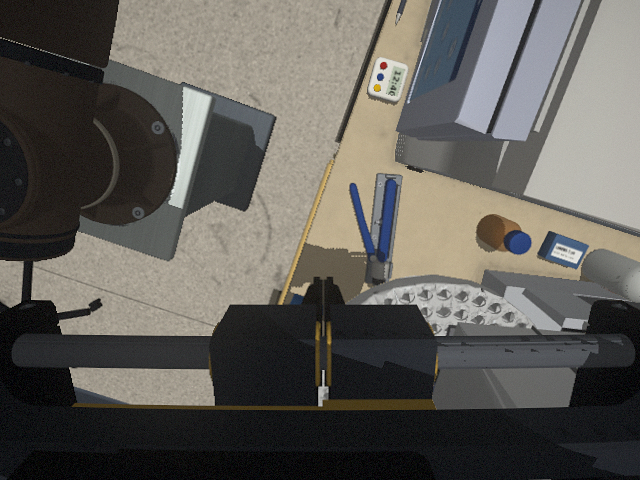

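View pics/s1.png

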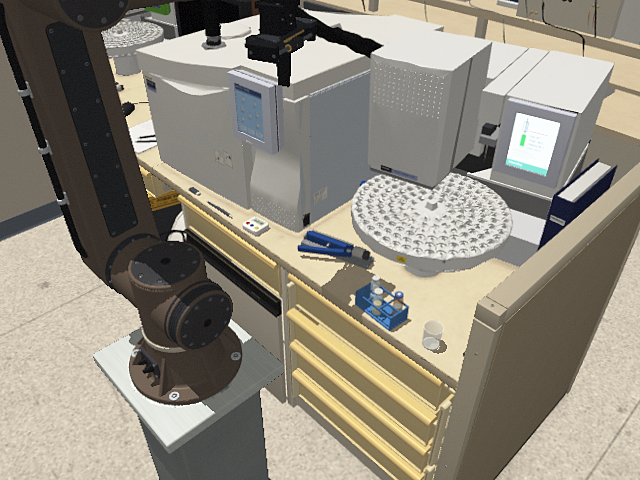

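The wrist view shows the crimper: lever end at px (352,185), pivot near (377,258), bar at (388,215). The camera sits about 74 mm to the instrument side of the tool. I'll measure the lever from here and check the clearance to the instrument.

Run:
```python
from h import *
c=env.calibration('wrist')
p=cv2.imread('pics/w1.png')
x0,y0,x1,y1=325,160,425,295
cv2.imwrite('pics/w1c.png',cv2.resize(p[y0:y1,x0:x1],None,fx=4.4,fy=4.4,interpolation=cv2.INTER_CUBIC))
m=bluemask(p);mm=np.zeros_like(m);mm[y0:y1,x0:x1]=m[y0:y1,x0:x1]
k,l,st,ce=cv2.connectedComponentsWithStats(mm)
for i in range(1,k):
    if st[i,4]<40: continue
    pts=np.argwhere(l==i)[:,::-1].astype(float)
    W=plane(c,pts,37.)[:,:2].astype(np.float32); r=cv2.minAreaRect(W)
    print(st[i].tolist(),r,cv2.boxPoints(r).round(0).tolist())
# instrument front
for n in('scene','top'):
    P=np.load(n+'P.npy').reshape(-1,3)
    print(n)
    for y0 in range(155,260,15):
        print(y0,[int(P[(P[:,1]>y0)&(P[:,1]<y0+15)&(P[:,2]>z)&(P[:,2]<z+40)&(P[:,0]>330)&(P[:,0]<700)][:,0].min(initial=999)) for z in range(60,480,40)])
```

```text
[379, 180, 17, 81, 667] ((503.7181701660156, 65.02338409423828), (16.45401382446289, 143.5304718017578), 15.552996635437012) [[477.0, 132.0], [515.0, -6.0], [531.0, -2.0], [492.0, 136.0]]
[350, 183, 24, 70, 461] ((461.2145690917969, 53.94382858276367), (12.962708473205566, 129.29808044433594), 36.317771911621094) [[418.0, 102.0], [494.0, -2.0], [505.0, 6.0], [428.0, 110.0]]
scene
155 [470, 471, 482, 489, 490, 487, 476, 475, 474, 471, 515]
170 [470, 469, 478, 491, 494, 417, 421, 418, 416, 433, 489]
185 [466, 469, 478, 490, 489, 414, 413, 414, 413, 414, 477]
200 [465, 466, 477, 488, 487, 415, 411, 413, 412, 414, 474]
215 [462, 462, 476, 486, 485, 411, 411, 410, 413, 411, 527]
230 [460, 461, 472, 484, 488, 411, 411, 410, 409, 409, 476]
245 [459, 461, 472, 484, 488, 409, 410, 410, 409, 408, 508]
top
155 [481, 483, 490, 497, 497, 497, 484, 482, 476, 475, 475]
170 [478, 479, 484, 496, 598, 595, 482, 477, 476, 474, 477]
185 [475, 476, 486, 999, 999, 423, 421, 421, 421, 421, 425]
200 [474, 475, 483, 999, 999, 999, 420, 419, 420, 419, 423]
215 [999, 999, 999, 999, 999, 999, 419, 419, 419, 419, 422]
230 [999, 999, 999, 999, 999, 417, 418, 418, 418, 418, 422]
245 [999, 999, 999, 999, 999, 417, 417, 417, 417, 416, 422]
```

View pics/w1c.png

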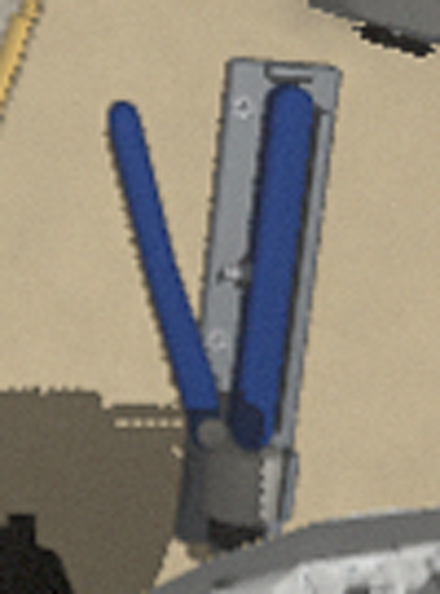

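move_arm --rows '[{"tx": 0.4,"ty": 2,"tz": -1.2,"rx": 0,"ry": 0,"rz": 0,"grip": 0},{"tx": 0.4,"ty": 3,"tz": -1.2,"rx": 0,"ry": 0,"rz": 0,"grip": 0},{"tx": 0.4,"ty": 3,"tz": -1.2,"rx": 0,"ry": 0,"rz": 0,"grip": 0},{"tx": 0,"ty": 3,"tz": 0,"rx": 0,"ry": 0,"rz": 0,"grip": 0},{"tx": 0,"ty": 3,"tz": 0,"rx": 0,"ry": 0,"rz": 0,"grip": 0},{"tx": 0,"ty": 3,"tz": 0,"rx": 0,"ry": 0,"rz": 0,"grip": 0},{"tx": 0,"ty": 3,"tz": 0,"rx": 0,"ry": 0,"rz": 0,"grip": 0},{"tx": 0,"ty": 3,"tz": 0,"rx": 0,"ry": 0,"rz": 0,"grip": 0},{"tx": 0,"ty": 3,"tz": 0,"rx": 0,"ry": 0,"rz": 0,"grip": 0},{"tx": 0,"ty": 2,"tz": 0,"rx": 0,"ry": 0,"rz": 0,"grip": 0}]'

```text
t: 3.53
eef_pos: [402.7, 55.7, 241.6]
tcp_rot: [-1.57, 0.002, 0.351]
ft_force: [0.5, -0.0, 0.3]
opening: 0.005
```

Run:
```python
from h import *
s=env.state();print(s['t'],s['eef_pos'],s['tcp_rot'],s['joints'].round(2),s['ft_force'])
c=env.calibration('wrist');np.save('w2c.npy',c,allow_pickle=True)
p,d=env.read_camera('wrist');cv2.imwrite('pics/w2.png',p);np.save('w2.npy',d)
m=bluemask(p)
k,l,st,ce=cv2.connectedComponentsWithStats(m)
for i in range(1,k):
    if st[i,4]<300: continue
    pts=np.argwhere(l==i)[:,::-1].astype(float)
    W=plane(c,pts,37.)[:,:2].astype(np.float32); r=cv2.minAreaRect(W)
    print(st[i].tolist(),r,cv2.boxPoints(r).round(0).tolist())
```

```text
3.5333 [402.6673901   55.73893655 241.5516751 ] [-1.56989897e+00  1.53130340e-03  3.50592022e-01] [-0.03  0.17  2.04  0.    0.93 -0.38] [ 0.52699567 -0.04448484  0.2821961 ]
[402, 177, 39, 134, 1929] ((501.791015625, 64.47736358642578), (20.86266326904297, 137.6685791015625), 15.503639221191406) [[473.0, 128.0], [510.0, -5.0], [530.0, 1.0], [493.0, 134.0]]
[358, 183, 42, 122, 1453] ((462.73480224609375, 49.65440368652344), (14.313708305358887, 130.97132873535156), 36.44697189331055) [[418.0, 98.0], [496.0, -7.0], [507.0, 1.0], [430.0, 107.0]]
```

View pics/w2.png

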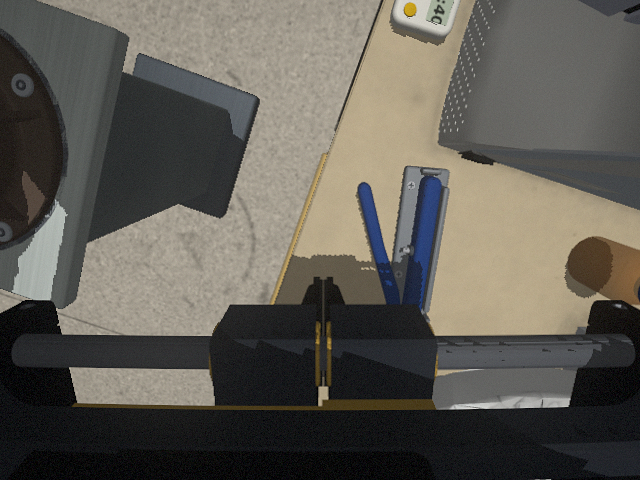

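The lever's outer face runs from about (418,98) to (496,−7) and the tool yaw is 15.5°. Both agree with the earlier views to within about 3 mm. I'll descend in front of the lever.

move_arm --rows '[{"tx": 0,"ty": 3,"tz": -0.3,"rx": 0,"ry": 0,"rz": 0,"grip": 0},{"tx": 0,"ty": 3,"tz": 0,"rx": 0,"ry": 0,"rz": 0,"grip": 0},{"tx": 0,"ty": 3,"tz": 0,"rx": 0,"ry": 0,"rz": 0,"grip": 0},{"tx": 0,"ty": 3,"tz": 0,"rx": 0,"ry": 0,"rz": 0,"grip": 0},{"tx": 0,"ty": 3,"tz": 0,"rx": 0,"ry": 0,"rz": 0,"grip": 0},{"tx": 0,"ty": 2.5,"tz": 0,"rx": 0,"ry": 0,"rz": 0,"grip": 0},{"tx": 0,"ty": 1,"tz": 0,"rx": 0,"ry": 0,"rz": 0,"grip": 0},{"tx": 0,"ty": 0,"tz": 0,"rx": 0,"ry": 0,"rz": 0,"grip": 0},{"tx": 0,"ty": 0,"tz": 0,"rx": 0,"ry": 0,"rz": 0,"grip": 0}]'

```text
t: 4.33
eef_pos: [405.1, 52.4, 59.0]
tcp_rot: [-1.57, 0.0, 0.35]
ft_force: [-0.4, 0.2, 0.4]
opening: 0.001
```

Run:
```python
from h import *
s=env.state();print(s['t'],s['eef_pos'],s['tcp_rot'],s['joints'].round(2),s['ft_force'])
p,d=env.read_camera('wrist');cv2.imwrite('pics/w3.png',p)
p,d=env.read_camera('scene');cv2.imwrite('pics/s3.png',cv2.resize(p[180:300,240:420],None,fx=4.4,fy=4.4))
```

```text
4.3333 [405.09028179  52.37744198  58.95572177] [-1.57047842e+00  4.34712079e-04  3.50023303e-01] [-0.03  0.51  2.24  0.    0.39 -0.38] [-0.36706135  0.20008751  0.40348996]
```

View pics/w3.png

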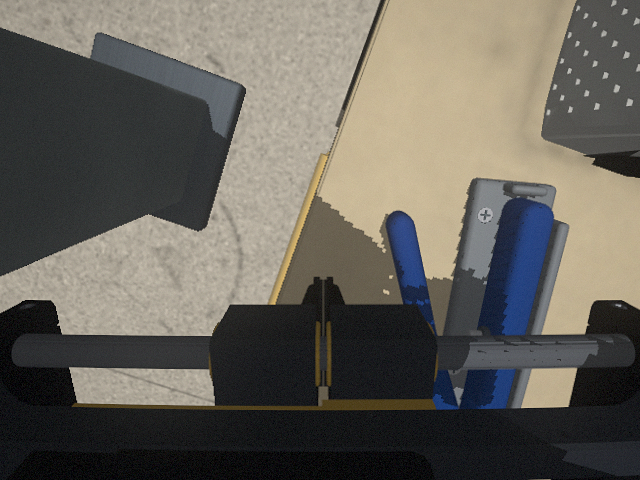

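View pics/s3.png

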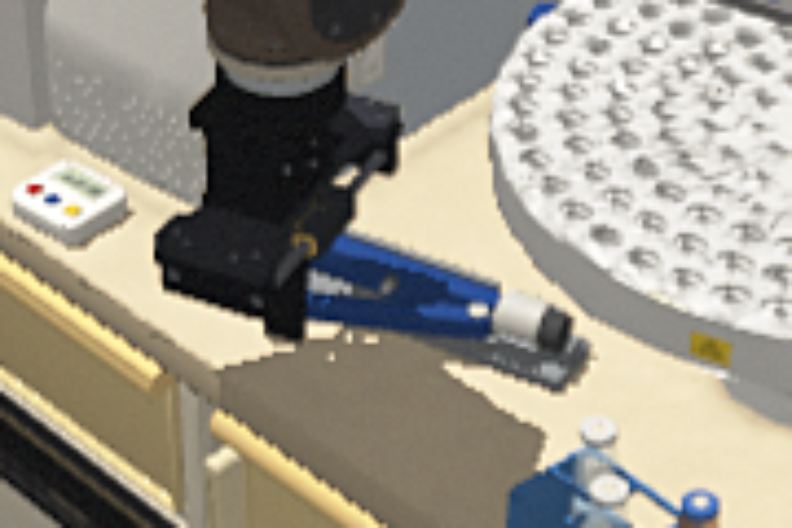

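Fingers stand clear in front of the lever: tips at px (323,285), lever at about (415,285). Lower to mid-lever height and advance towards contact.

move_arm --rows '[{"tx": 0,"ty": 1.1,"tz": 0,"rx": 0,"ry": 0,"rz": 0,"grip": 0},{"tx": 0,"ty": 1.1,"tz": 0,"rx": 0,"ry": 0,"rz": 0,"grip": 0},{"tx": 0,"ty": 0,"tz": 0,"rx": 0,"ry": 0,"rz": 0,"grip": 0},{"tx": 0.5,"ty": 0,"tz": 0.1,"rx": 0,"ry": 0,"rz": 0,"grip": 0},{"tx": 0.5,"ty": 0,"tz": 0.1,"rx": 0,"ry": 0,"rz": 0,"grip": 0},{"tx": 0,"ty": 0,"tz": 0,"rx": 0,"ry": 0,"rz": 0,"grip": 0}]'

```text
t: 4.93
eef_pos: [415.1, 57.4, 37.5]
tcp_rot: [-1.572, -0.002, 0.349]
ft_force: [0.0, 0.3, 0.2]
opening: 0.005
```

move_arm --rows '[{"tx": 0.4,"ty": 0,"tz": 0.1,"rx": 0,"ry": 0,"rz": 0,"grip": 0},{"tx": 0.4,"ty": 0,"tz": 0.1,"rx": 0,"ry": 0,"rz": 0,"grip": 0},{"tx": 0,"ty": 0,"tz": 0,"rx": 0,"ry": 0,"rz": 0,"grip": 0},{"tx": 0,"ty": 0,"tz": 0,"rx": 0,"ry": 0,"rz": 0,"grip": 0}]'

```text
t: 5.27
eef_pos: [420.6, 61.7, 36.7]
tcp_rot: [-1.571, -0.0, 0.349]
ft_force: [0.2, -0.4, 0.9]
opening: 0.002
```

move_arm --rows '[{"tx": 0.3,"ty": 0,"tz": 0.1,"rx": 0,"ry": 0,"rz": 0,"grip": 0},{"tx": 0.3,"ty": 0,"tz": 0.1,"rx": 0,"ry": 0,"rz": 0,"grip": 0},{"tx": 0,"ty": 0,"tz": 0,"rx": 0,"ry": 0,"rz": 0,"grip": 0},{"tx": 0,"ty": 0,"tz": 0,"rx": 0,"ry": 0,"rz": 0,"grip": 0}]'

```text
t: 5.6
eef_pos: [425.5, 65.6, 36.6]
tcp_rot: [-1.571, -0.0, 0.349]
ft_force: [-0.2, -0.1, -0.4]
opening: 0.005
```

move_arm --rows '[{"tx": 0.2,"ty": 0,"tz": 0,"rx": 0,"ry": 0,"rz": 0,"grip": 0},{"tx": 0.2,"ty": 0,"tz": 0,"rx": 0,"ry": 0,"rz": 0,"grip": 0},{"tx": 0,"ty": 0,"tz": 0,"rx": 0,"ry": 0,"rz": 0,"grip": 0},{"tx": 0,"ty": 0,"tz": 0,"rx": 0,"ry": 0,"rz": 0,"grip": 0}]'

```text
t: 5.93
eef_pos: [429.2, 66.9, 36.6]
tcp_rot: [-1.571, -0.0, 0.349]
ft_force: [-0.2, 0.1, -0.2]
opening: 0.004
```

move_arm --rows '[{"tx": 0.2,"ty": 0,"tz": 0,"rx": 0,"ry": 0,"rz": 0,"grip": 0},{"tx": 0.2,"ty": 0,"tz": 0,"rx": 0,"ry": 0,"rz": 0,"grip": 0},{"tx": 0,"ty": 0,"tz": 0,"rx": 0,"ry": 0,"rz": 0,"grip": 0},{"tx": 0,"ty": 0,"tz": 0,"rx": 0,"ry": 0,"rz": 0,"grip": 0}]'

```text
t: 6.27
eef_pos: [432.5, 68.3, 36.5]
tcp_rot: [-1.57, 0.001, 0.349]
ft_force: [-2.6, 0.2, 1.0]
opening: 0.004
```

Run:
```python
from h import *
s=env.state();print(s['t'],s['eef_pos'],s['tcp_rot'],s['ft_force'])
p,d=env.read_camera('wrist');cv2.imwrite('pics/w4.png',p)
```

```text
6.2667 [432.52094518  68.27506075  36.54267086] [-1.57044289e+00  8.47719948e-04  3.49188891e-01] [-2.60062493  0.18427791  1.02380867]
```

View pics/w4.png

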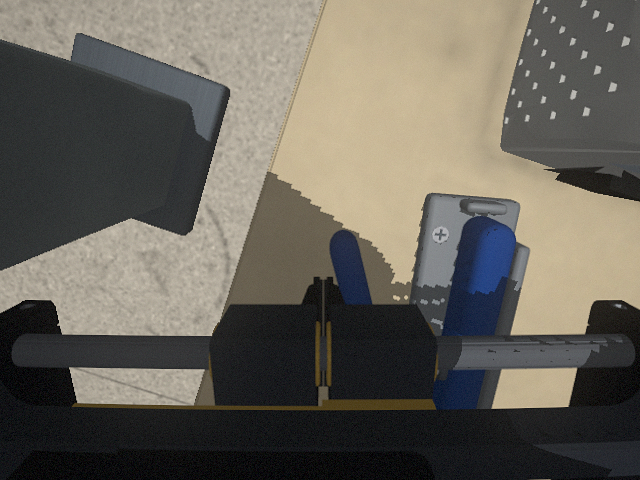

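Contact: −2.6 N in x, with the lever at px (350,270) touching the fingers. I'll press in slowly and watch the force.

move_arm --rows '[{"tx": 0.2,"ty": 0,"tz": 0.05,"rx": 0,"ry": 0,"rz": 0,"grip": 0},{"tx": 0.2,"ty": 0,"tz": 0.05,"rx": 0,"ry": 0,"rz": 0,"grip": 0},{"tx": 0.2,"ty": 0,"tz": 0.05,"rx": 0,"ry": 0,"rz": 0,"grip": 0},{"tx": 0.2,"ty": 0,"tz": 0.05,"rx": 0,"ry": 0,"rz": 0,"grip": 0},{"tx": 0,"ty": 0,"tz": 0,"rx": 0,"ry": 0,"rz": 0,"grip": 0},{"tx": 0,"ty": 0,"tz": 0,"rx": 0,"ry": 0,"rz": 0,"grip": 0}]'

```text
t: 6.82
eef_pos: [439.5, 73.0, 36.5]
tcp_rot: [-1.57, 0.001, 0.349]
ft_force: [-5.1, 0.7, 1.3]
opening: 0.007
```

move_arm --rows '[{"tx": 0.2,"ty": 0,"tz": 0.02,"rx": 0,"ry": 0,"rz": 0,"grip": 0},{"tx": 0.2,"ty": 0,"tz": 0.02,"rx": 0,"ry": 0,"rz": 0,"grip": 0},{"tx": 0.2,"ty": 0,"tz": 0.02,"rx": 0,"ry": 0,"rz": 0,"grip": 0},{"tx": 0,"ty": 0,"tz": 0,"rx": 0,"ry": 0,"rz": 0,"grip": 0},{"tx": 0,"ty": 0,"tz": 0,"rx": 0,"ry": 0,"rz": 0,"grip": 0}]'

```text
t: 7.23
eef_pos: [444.8, 75.6, 36.5]
tcp_rot: [-1.57, 0.001, 0.349]
ft_force: [-4.8, 0.6, 1.2]
opening: 0.005
```

move_arm --rows '[{"tx": 0.1,"ty": 0,"tz": 0,"rx": 0,"ry": 0,"rz": 0,"grip": 0},{"tx": 0.1,"ty": 0,"tz": 0,"rx": 0,"ry": 0,"rz": 0,"grip": 0},{"tx": 0.1,"ty": 0,"tz": 0,"rx": 0,"ry": 0,"rz": 0,"grip": 0},{"tx": 0,"ty": 0,"tz": 0,"rx": 0,"ry": 0,"rz": 0,"grip": 0}]'

```text
t: 7.57
eef_pos: [447.5, 76.7, 36.5]
tcp_rot: [-1.57, 0.001, 0.349]
ft_force: [-5.5, 2.2, 1.9]
opening: 0.004
```

move_arm --rows '[{"tx": 0.1,"ty": 0,"tz": 0,"rx": 0,"ry": 0,"rz": 0,"grip": 0},{"tx": 0.1,"ty": 0,"tz": 0,"rx": 0,"ry": 0,"rz": 0,"grip": 0},{"tx": 0.1,"ty": 0,"tz": 0,"rx": 0,"ry": 0,"rz": 0,"grip": 0},{"tx": 0,"ty": 0,"tz": 0,"rx": 0,"ry": 0,"rz": 0,"grip": 0}]'

```text
t: 7.9
eef_pos: [450.2, 77.7, 36.5]
tcp_rot: [-1.57, 0.002, 0.349]
ft_force: [-7.1, 0.6, 1.4]
opening: 0.005
```

Run:
```python
from h import *
s=env.state();print(s['t'],s['eef_pos'],s['tcp_rot'],s['ft_force'])
p,d=env.read_camera('wrist');cv2.imwrite('pics/w5.png',p)
```

```text
7.9 [450.17578148  77.72462901  36.51304878] [-1.57012326e+00  1.51758962e-03  3.49239010e-01] [-7.07029434  0.63411183  1.38942238]
```

View pics/w5.png

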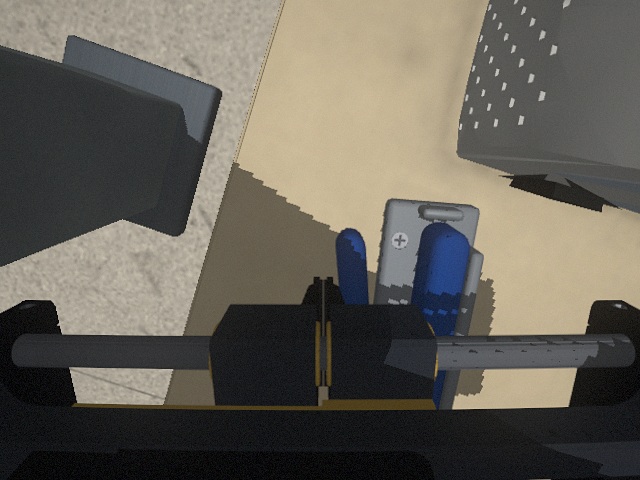

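```bash
cat > gap.py <<'E'
from h import *
import sys
def meas(f):
    c=env.calibration('wrist'); p=cv2.imread(f)
    h=cv2.cvtColor(p,cv2.COLOR_BGR2HSV); m=cv2.inRange(h,(100,90,15),(130,255,255))
    out=[]
    rows=range(242,300,3)
    L=[];Rr=[];B=[];L0=[]
    for v in rows:
        u=np.nonzero(m[v,300:520])[0]+300
        if len(u)<8: continue
        sp=np.split(u,np.nonzero(np.diff(u)>6)[0]+1); sp=[s for s in sp if len(s)>8]
        if len(sp)<2: continue
        L0.append((sp[0][0],v));L.append((sp[0][-1],v)); B.append((sp[1][0],v))
    def ln(q,z):
        W=plane(c,q,z)[:,:2]; vx,vy,a,b=cv2.fitLine(W.astype(np.float32),cv2.DIST_HUBER,0,.01,.01).ravel()
        if vy<0: vx,vy=-vx,-vy
        return np.degrees(np.arctan2(-vx,vy)),W[0],W[-1]
    for n,q,z in(('lever outer',L0,37),('lever inner',L,37),('bar inner',B,38)):
        a,w0,w1=ln(q,z); print(n,len(q),'ang %.1f'%a,w0.round(1),w1.round(1))
    print('gap row0',plane(c,[B[0]],38)[0,:2]-plane(c,[L[0]],37)[0,:2])
meas(sys.argv[1])
E
python3 gap.py pics/w5.png
```

```text
lever outer 20 ang 25.9 [443.1 111.1] [454.7  87.8]
lever inner 20 ang 25.2 [453.3 114.8] [464.5  91.4]
bar inner 20 ang 14.8 [475.9 123.3] [482.3  98.3]
gap row0 [22.51221551  8.49442112]
```

The gap to the bar is still about 24 mm and the lever is at 25.5°, against about 22.4° expected at the stop. That leaves about 6 mm to go.

move_arm --rows '[{"tx": 0.1,"ty": 0,"tz": 0,"rx": 0,"ry": 0,"rz": 0,"grip": 0},{"tx": 0.1,"ty": 0,"tz": 0,"rx": 0,"ry": 0,"rz": 0,"grip": 0},{"tx": 0.1,"ty": 0,"tz": 0,"rx": 0,"ry": 0,"rz": 0,"grip": 0},{"tx": 0,"ty": 0,"tz": 0,"rx": 0,"ry": 0,"rz": 0,"grip": 0}]'

```text
t: 8.28
eef_pos: [452.9, 78.8, 36.5]
tcp_rot: [-1.57, 0.002, 0.349]
ft_force: [-6.7, 2.1, 1.8]
opening: 0.004
```

move_arm --rows '[{"tx": 0.1,"ty": 0,"tz": 0,"rx": 0,"ry": 0,"rz": 0,"grip": 0},{"tx": 0,"ty": 0,"tz": 0,"rx": 0,"ry": 0,"rz": 0,"grip": 0},{"tx": 0,"ty": 0,"tz": 0,"rx": 0,"ry": 0,"rz": 0,"grip": 0}]'

```text
t: 8.53
eef_pos: [453.7, 79.1, 36.5]
tcp_rot: [-1.57, 0.002, 0.349]
ft_force: [-7.9, 1.8, 2.3]
opening: 0.008
```

move_arm --rows '[{"tx": 0.1,"ty": 0,"tz": 0,"rx": 0,"ry": 0,"rz": 0,"grip": 0},{"tx": 0,"ty": 0,"tz": 0,"rx": 0,"ry": 0,"rz": 0,"grip": 0},{"tx": 0,"ty": 0,"tz": 0,"rx": 0,"ry": 0,"rz": 0,"grip": 0}]'

```text
t: 8.78
eef_pos: [454.6, 79.5, 36.5]
tcp_rot: [-1.57, 0.002, 0.349]
ft_force: [-7.6, 2.1, 2.2]
opening: 0.007
```

move_arm --rows '[{"tx": 0.1,"ty": 0,"tz": 0,"rx": 0,"ry": 0,"rz": 0,"grip": 0},{"tx": 0,"ty": 0,"tz": 0,"rx": 0,"ry": 0,"rz": 0,"grip": 0},{"tx": 0,"ty": 0,"tz": 0,"rx": 0,"ry": 0,"rz": 0,"grip": 0}]'

```text
t: 9.03
eef_pos: [455.5, 79.8, 36.5]
tcp_rot: [-1.57, 0.002, 0.349]
ft_force: [-6.9, 2.2, 1.8]
opening: 0.007
```

move_arm --rows '[{"tx": 0.05,"ty": 0,"tz": 0,"rx": 0,"ry": 0,"rz": 0,"grip": 0},{"tx": 0,"ty": 0,"tz": 0,"rx": 0,"ry": 0,"rz": 0,"grip": 0},{"tx": 0,"ty": 0,"tz": 0,"rx": 0,"ry": 0,"rz": 0,"grip": 0}]'

```text
t: 9.28
eef_pos: [455.9, 80.0, 36.5]
tcp_rot: [-1.57, 0.002, 0.349]
ft_force: [-7.8, 2.0, 2.5]
opening: 0.005
```

```bash
python3 - <<'E'
from h import *
s=env.state();print(s['t'],s['eef_pos'],s['ft_force'])
p,d=env.read_camera('wrist');cv2.imwrite('pics/w6.png',p)
E
python3 gap.py pics/w6.png
```

```text
9.2833 [455.87676637  79.96572315  36.45337625] [-7.78003635  1.99591399  2.51666213]
lever outer 20 ang 20.7 [450.1 113.8] [460.4  90.1]
lever inner 20 ang 21.6 [460.3 117.5] [470.3  93.7]
bar inner 20 ang 14.5 [476.5 123.7] [483.1  98.8]
gap row0 [16.22087198  6.20337547]
```

Gap is about 17 mm, so the lever is close to the stop.

move_arm --rows '[{"tx": 0.05,"ty": 0,"tz": 0,"rx": 0,"ry": 0,"rz": 0,"grip": 0},{"tx": 0,"ty": 0,"tz": 0,"rx": 0,"ry": 0,"rz": 0,"grip": 0},{"tx": 0,"ty": 0,"tz": 0,"rx": 0,"ry": 0,"rz": 0,"grip": 0}]'

```text
t: 9.58
eef_pos: [456.3, 80.2, 36.4]
tcp_rot: [-1.57, 0.002, 0.349]
ft_force: [-7.7, 2.2, 2.2]
opening: 0.004
```

move_arm --rows '[{"tx": 0.05,"ty": 0,"tz": 0,"rx": 0,"ry": 0,"rz": 0,"grip": 0},{"tx": 0,"ty": 0,"tz": 0,"rx": 0,"ry": 0,"rz": 0,"grip": 0},{"tx": 0,"ty": 0,"tz": 0,"rx": 0,"ry": 0,"rz": 0,"grip": 0}]'

```text
t: 9.83
eef_pos: [456.8, 80.3, 36.5]
tcp_rot: [-1.57, 0.002, 0.349]
ft_force: [-8.0, 2.4, 2.1]
opening: 0.009
```

move_arm --rows '[{"tx": 0.05,"ty": 0,"tz": 0,"rx": 0,"ry": 0,"rz": 0,"grip": 0},{"tx": 0,"ty": 0,"tz": 0,"rx": 0,"ry": 0,"rz": 0,"grip": 0},{"tx": 0,"ty": 0,"tz": 0,"rx": 0,"ry": 0,"rz": 0,"grip": 0}]'

```text
t: 10.08
eef_pos: [457.2, 80.5, 36.5]
tcp_rot: [-1.57, 0.002, 0.349]
ft_force: [-7.8, 2.6, 2.1]
opening: 0.006
```

move_arm --rows '[{"tx": 0.05,"ty": 0,"tz": 0.1,"rx": 0,"ry": 0,"rz": 0,"grip": 0},{"tx": 0,"ty": 0,"tz": 0,"rx": 0,"ry": 0,"rz": 0,"grip": 0},{"tx": 0,"ty": 0,"tz": 0,"rx": 0,"ry": 0,"rz": 0,"grip": 0}]'

```text
t: 10.33
eef_pos: [457.5, 81.1, 36.4]
tcp_rot: [-1.57, 0.002, 0.349]
ft_force: [-7.2, -5.8, 1.3]
opening: 0.005
```

move_arm --rows '[{"tx": 0.05,"ty": 0,"tz": 0,"rx": 0,"ry": 0,"rz": 0,"grip": 0},{"tx": 0,"ty": 0,"tz": 0,"rx": 0,"ry": 0,"rz": 0,"grip": 0},{"tx": 0,"ty": 0,"tz": 0,"rx": 0,"ry": 0,"rz": 0,"grip": 0}]'

```text
t: 10.58
eef_pos: [457.6, 81.1, 36.4]
tcp_rot: [-1.57, 0.003, 0.349]
ft_force: [-9.2, -6.4, 3.0]
opening: 0.007
```

```bash
python3 - <<'E'
from h import *
s=env.state();print(s['t'],s['eef_pos'],s['ft_force'])
p,d=env.read_camera('wrist');cv2.imwrite('pics/w7.png',p)
E
python3 gap.py pics/w7.png
```

```text
10.5833 [457.58265734  81.13114152  36.40943358] [-9.152042   -6.37459637  2.96556422]
lever outer 20 ang 20.1 [451.8 114.9] [462.1  91.3]
lever inner 20 ang 20.6 [462.4 118.8] [472.   94.9]
bar inner 20 ang 15.1 [476.6 124.3] [483.5  99.5]
gap row0 [14.25058076  5.48802984]
```

View pics/w7.png

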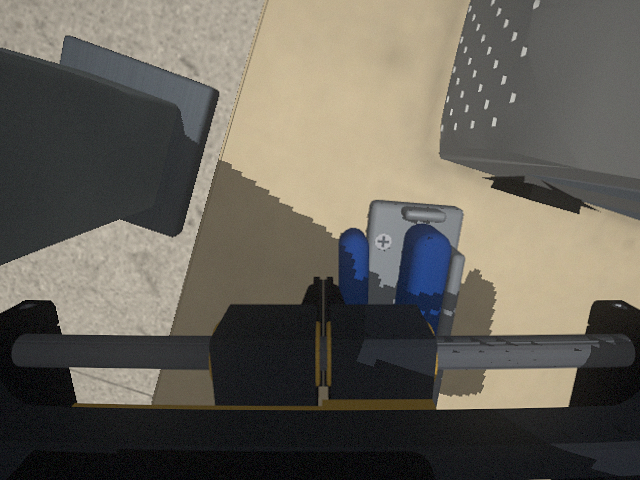

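move_arm --rows '[{"tx": 0.05,"ty": 0,"tz": 0,"rx": 0,"ry": 0,"rz": 0,"grip": 0},{"tx": 0,"ty": 0,"tz": 0,"rx": 0,"ry": 0,"rz": 0,"grip": 0},{"tx": 0,"ty": 0,"tz": 0,"rx": 0,"ry": 0,"rz": 0,"grip": 0}]'

```text
t: 10.88
eef_pos: [457.6, 81.2, 36.4]
tcp_rot: [-1.57, 0.004, 0.349]
ft_force: [-9.7, -8.4, 3.6]
opening: 0.003
```

move_arm --rows '[{"tx": 0.05,"ty": 0,"tz": 0,"rx": 0,"ry": 0,"rz": 0,"grip": 0},{"tx": 0,"ty": 0,"tz": 0,"rx": 0,"ry": 0,"rz": 0,"grip": 0},{"tx": 0,"ty": 0,"tz": 0,"rx": 0,"ry": 0,"rz": 0,"grip": 0}]'

```text
t: 11.13
eef_pos: [457.8, 81.3, 36.4]
tcp_rot: [-1.57, 0.005, 0.349]
ft_force: [-12.3, -9.4, 4.6]
opening: 0.005
```

```bash
python3 - <<'E'
from h import *
s=env.state();print(s['t'],s['eef_pos'],s['ft_force'])
p,d=env.read_camera('wrist');cv2.imwrite('pics/w8.png',p)
E
python3 gap.py pics/w8.png
```

```text
11.1333 [457.78627752  81.25721969  36.3567899 ] [-12.26426667  -9.39235456   4.58463549]
lever outer 20 ang 20.8 [451.9 115.1] [462.3  91.4]
lever inner 20 ang 20.7 [462.5 118.9] [472.1  95. ]
bar inner 20 ang 14.7 [476.8 124.4] [483.3  99.6]
gap row0 [14.2365024   5.49081038]
```

The stop is met. The force rises at about 4 N/mm to 15.5 N, the gap stays at 15.3 mm (given: 15–19), and the lever angle no longer changes. Hold briefly, then back off well clear.

move_arm --rows '[{"tx": 0,"ty": 0,"tz": 0,"rx": 0,"ry": 0,"rz": 0,"grip": 0},{"tx": 0,"ty": 0,"tz": 0,"rx": 0,"ry": 0,"rz": 0,"grip": 0},{"tx": 0,"ty": 0,"tz": 0,"rx": 0,"ry": 0,"rz": 0,"grip": 0},{"tx": -0.5,"ty": 0,"tz": -0.1,"rx": 0,"ry": 0,"rz": 0,"grip": 0},{"tx": -0.5,"ty": 0,"tz": -0.1,"rx": 0,"ry": 0,"rz": 0,"grip": 0},{"tx": -0.5,"ty": 0,"tz": -0.1,"rx": 0,"ry": 0,"rz": 0,"grip": 0},{"tx": -0.5,"ty": 0,"tz": -0.1,"rx": 0,"ry": 0,"rz": 0,"grip": 0},{"tx": -0.5,"ty": 0,"tz": -0.1,"rx": 0,"ry": 0,"rz": 0,"grip": 0},{"tx": -0.5,"ty": 0,"tz": -0.1,"rx": 0,"ry": 0,"rz": 0,"grip": 0}]'

```text
t: 11.93
eef_pos: [434.0, 65.8, 36.7]
tcp_rot: [-1.571, -0.001, 0.349]
ft_force: [0.5, 0.1, 0.4]
opening: 0.004
```

move_arm --rows '[{"tx": -0.5,"ty": 0,"tz": -0.1,"rx": 0,"ry": 0,"rz": 0,"grip": 0},{"tx": -0.5,"ty": 0,"tz": -0.1,"rx": 0,"ry": 0,"rz": 0,"grip": 0},{"tx": 0,"ty": 0,"tz": 0,"rx": 0,"ry": 0,"rz": 0,"grip": 0},{"tx": 0,"ty": 0,"tz": 0,"rx": 0,"ry": 0,"rz": 0,"grip": 0},{"tx": 0,"ty": 0,"tz": 0,"rx": 0,"ry": 0,"rz": 0,"grip": 0},{"tx": 0,"ty": 0,"tz": 0,"rx": 0,"ry": 0,"rz": 0,"grip": 0}]'

```text
t: 12.43
eef_pos: [425.4, 60.8, 36.7]
tcp_rot: [-1.571, -0.001, 0.349]
ft_force: [0.2, -0.2, 0.2]
opening: 0.001
```

```bash
python3 - <<'E'
from h import *
s=env.state();print(s['t'],s['eef_pos'],s['ft_force'])
p,d=env.read_camera('wrist');cv2.imwrite('pics/w9.png',p)
E
python3 gap.py pics/w9.png
```

```text
12.4333 [425.40146539  60.76025277  36.67306903] [ 0.22166208 -0.21206027  0.16115061]
lever outer 20 ang 35.0 [423.8  96.1] [438.9  74.1]
lever inner 20 ang 35.2 [434.9 100.1] [450.5  78.3]
bar inner 20 ang 14.9 [473.7 114.5] [480.3  89.5]
gap row0 [38.84073952 14.42193918]
```

View pics/w9.png

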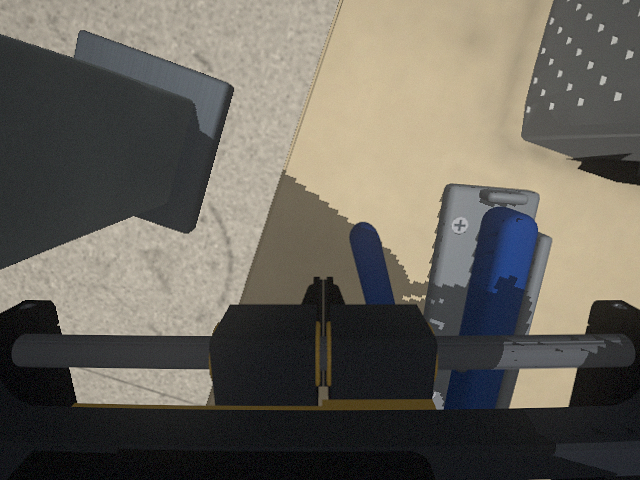

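The lever has sprung out: 35°, gap 41 mm, zero force on the fingers. Second press.

move_arm --rows '[{"tx": 0.4,"ty": 0,"tz": 0.15,"rx": 0,"ry": 0,"rz": 0,"grip": 0},{"tx": 0.4,"ty": 0,"tz": 0.15,"rx": 0,"ry": 0,"rz": 0,"grip": 0},{"tx": 0.3,"ty": 0,"tz": 0.1,"rx": 0,"ry": 0,"rz": 0,"grip": 0},{"tx": 0.3,"ty": 0,"tz": 0.1,"rx": 0,"ry": 0,"rz": 0,"grip": 0},{"tx": 0.3,"ty": 0,"tz": 0.1,"rx": 0,"ry": 0,"rz": 0,"grip": 0},{"tx": 0.3,"ty": 0,"tz": 0.05,"rx": 0,"ry": 0,"rz": 0,"grip": 0},{"tx": 0.3,"ty": 0,"tz": 0.05,"rx": 0,"ry": 0,"rz": 0,"grip": 0},{"tx": 0.2,"ty": 0,"tz": 0.05,"rx": 0,"ry": 0,"rz": 0,"grip": 0},{"tx": 0.2,"ty": 0,"tz": 0,"rx": 0,"ry": 0,"rz": 0,"grip": 0},{"tx": 0,"ty": 0,"tz": 0,"rx": 0,"ry": 0,"rz": 0,"grip": 0}]'

```text
t: 13.32
eef_pos: [447.3, 77.3, 36.5]
tcp_rot: [-1.57, 0.001, 0.349]
ft_force: [-5.9, 0.3, 2.7]
opening: 0.004
```

move_arm --rows '[{"tx": 0.2,"ty": 0,"tz": 0,"rx": 0,"ry": 0,"rz": 0,"grip": 0},{"tx": 0.2,"ty": 0,"tz": 0,"rx": 0,"ry": 0,"rz": 0,"grip": 0},{"tx": 0,"ty": 0,"tz": 0,"rx": 0,"ry": 0,"rz": 0,"grip": 0},{"tx": 0,"ty": 0,"tz": 0,"rx": 0,"ry": 0,"rz": 0,"grip": 0}]'

```text
t: 13.65
eef_pos: [450.7, 78.6, 36.5]
tcp_rot: [-1.57, 0.002, 0.349]
ft_force: [-5.7, 0.9, 2.2]
opening: 0.002
```

move_arm --rows '[{"tx": 0.1,"ty": 0,"tz": 0.02,"rx": 0,"ry": 0,"rz": 0,"grip": 0},{"tx": 0.1,"ty": 0,"tz": 0.02,"rx": 0,"ry": 0,"rz": 0,"grip": 0},{"tx": 0.1,"ty": 0,"tz": 0,"rx": 0,"ry": 0,"rz": 0,"grip": 0},{"tx": 0.1,"ty": 0,"tz": 0,"rx": 0,"ry": 0,"rz": 0,"grip": 0},{"tx": 0.1,"ty": 0,"tz": 0,"rx": 0,"ry": 0,"rz": 0,"grip": 0},{"tx": 0,"ty": 0,"tz": 0,"rx": 0,"ry": 0,"rz": 0,"grip": 0},{"tx": 0,"ty": 0,"tz": 0,"rx": 0,"ry": 0,"rz": 0,"grip": 0}]'

```text
t: 14.23
eef_pos: [455.0, 80.8, 36.4]
tcp_rot: [-1.57, 0.002, 0.349]
ft_force: [-7.3, 2.2, 2.5]
opening: 0.007
```

move_arm --rows '[{"tx": 0.1,"ty": 0,"tz": 0,"rx": 0,"ry": 0,"rz": 0,"grip": 0},{"tx": 0.1,"ty": 0,"tz": 0,"rx": 0,"ry": 0,"rz": 0,"grip": 0},{"tx": 0,"ty": 0,"tz": 0,"rx": 0,"ry": 0,"rz": 0,"grip": 0},{"tx": 0,"ty": 0,"tz": 0,"rx": 0,"ry": 0,"rz": 0,"grip": 0}]'

```text
t: 14.57
eef_pos: [456.8, 81.5, 36.4]
tcp_rot: [-1.57, 0.003, 0.349]
ft_force: [-6.8, 1.7, 2.8]
opening: 0.005
```

move_arm --rows '[{"tx": 0.05,"ty": 0,"tz": 0.02,"rx": 0,"ry": 0,"rz": 0,"grip": 0},{"tx": 0.05,"ty": 0,"tz": 0.02,"rx": 0,"ry": 0,"rz": 0,"grip": 0},{"tx": 0,"ty": 0,"tz": 0,"rx": 0,"ry": 0,"rz": 0,"grip": 0},{"tx": 0,"ty": 0,"tz": 0,"rx": 0,"ry": 0,"rz": 0,"grip": 0}]'

```text
t: 14.9
eef_pos: [457.2, 81.8, 36.4]
tcp_rot: [-1.57, 0.004, 0.349]
ft_force: [-8.5, -2.6, 3.4]
opening: 0.004
```

move_arm --rows '[{"tx": 0.05,"ty": 0,"tz": 0,"rx": 0,"ry": 0,"rz": 0,"grip": 0},{"tx": 0,"ty": 0,"tz": 0,"rx": 0,"ry": 0,"rz": 0,"grip": 0},{"tx": 0,"ty": 0,"tz": 0,"rx": 0,"ry": 0,"rz": 0,"grip": 0}]'

```text
t: 15.15
eef_pos: [457.3, 81.9, 36.4]
tcp_rot: [-1.569, 0.005, 0.349]
ft_force: [-10.9, -3.9, 5.1]
opening: 0.005
```

move_arm --rows '[{"tx": 0.05,"ty": 0,"tz": 0,"rx": 0,"ry": 0,"rz": 0,"grip": 0},{"tx": 0,"ty": 0,"tz": 0,"rx": 0,"ry": 0,"rz": 0,"grip": 0},{"tx": 0,"ty": 0,"tz": 0,"rx": 0,"ry": 0,"rz": 0,"grip": 0}]'

```text
t: 15.4
eef_pos: [457.4, 82.0, 36.4]
tcp_rot: [-1.569, 0.005, 0.349]
ft_force: [-11.8, -6.1, 6.0]
opening: 0.003
```

move_arm --rows '[{"tx": 0,"ty": 0,"tz": 0,"rx": 0,"ry": 0,"rz": 0,"grip": 0},{"tx": 0,"ty": 0,"tz": 0,"rx": 0,"ry": 0,"rz": 0,"grip": 0},{"tx": 0,"ty": 0,"tz": 0,"rx": 0,"ry": 0,"rz": 0,"grip": 0},{"tx": 0,"ty": 0,"tz": 0,"rx": 0,"ry": 0,"rz": 0,"grip": 0},{"tx": 0,"ty": 0,"tz": 0,"rx": 0,"ry": 0,"rz": 0,"grip": 0}]'

```text
t: 15.82
eef_pos: [457.4, 82.0, 36.4]
tcp_rot: [-1.569, 0.005, 0.349]
ft_force: [-11.9, -5.8, 6.3]
opening: 0.006
```

```bash
python3 - <<'E'
from h import *
s=env.state();print(s['t'],s['eef_pos'],s['ft_force'])
p,d=env.read_camera('wrist');cv2.imwrite('pics/w10.png',p)
p,d=env.read_camera('scene');cv2.imwrite('pics/s10.png',cv2.resize(p[180:300,240:420],None,fx=4.4,fy=4.4))
E
python3 gap.py pics/w10.png
```

```text
15.8167 [457.37452522  81.95646581  36.35286689] [-11.92597443  -5.76315279   6.30751768]
lever outer 20 ang 20.7 [451.6 115.8] [461.1  91.8]
lever inner 20 ang 20.5 [461.7 119.5] [471.7  95.7]
bar inner 20 ang 15.1 [476.4 125.1] [483.3 100.4]
gap row0 [14.62712519  5.63544435]
```

View pics/w10.png

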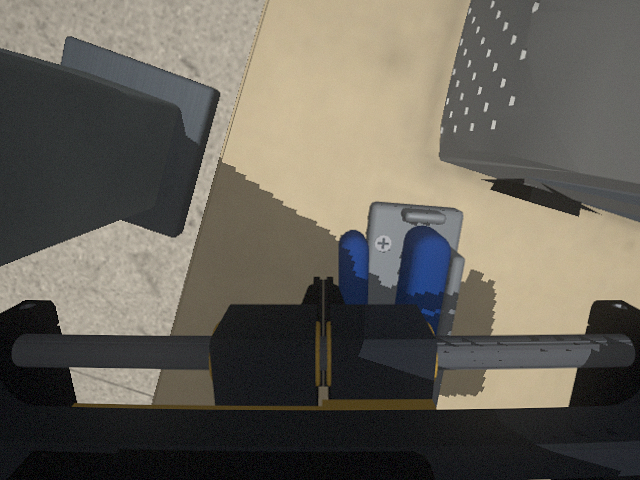

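View pics/s10.png

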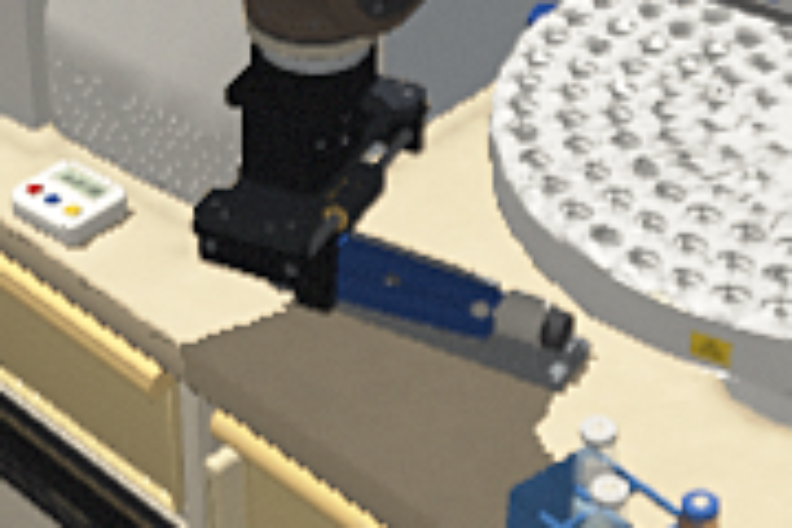

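The wrist view shows the lever (px 340–368, 235–300) standing against the stop, short of the bar (px 400–448). The gap is 15.7 mm, the force is a steady 14.7 N, and the tool lies in its cradle. The scene view shows nothing else disturbed. Handing in.

```bash
python3 -c "
from cell import env
print(env.job_done()); s=env.state(); print(s['t'],s['eef_pos'],s['ft_force'])"
```

```text
the job is handed in; nothing more can be done
None
the job is handed in; nothing more can be done
```

I pressed the blue crimper's lever to its stop with the closed fingers, let it spring all the way out, then pressed it to the stop again. I handed the job in while holding it there. `job_done` gives no verdict, so the results below come from my own measurements.

| Moment | Lever angle in the images | Gap to the bar | Force on the fingers |
|---|---|---|---|
| First press, at the stop | 20.7° | 15.3 mm | about 16 N |
| Released | 35° | 41 mm | about 0 N |
| Second press, held at hand-in | 20.6° | 15.7 mm | 14.7 N, steady |

- **Stop:** the gap agrees with the 15–19 mm given. More commanded travel raised the force, but the gap did not change.
- **Crimper:** the bar moved by only about 1–2 mm in the images, so the crimper stayed in its cradle. The fingertips were about 17 mm up, above the 12 mm plate.
- **Camera disagreement:** the three cameras differed by up to about 5 mm in x, so I judged contact by force.
- **Angle mismatch:** the lever swing came out at 14.4–15.7° against a nominal 14.0°, which I put down to image error.
- **Not checked:** I did not look at the red decapper again at the end. The arm never went near it.

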